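Set up a turbine rotor in the run-out jig and lock the tail stop

TASK

Draw the turbine rotor out from under the bench riser and lay its shaft in the two vees of the run-out jig, with the wheel between the vees and the tail stop. Free the tail stop's clamp knob, push the stop against the wheel's nose until the back of the wheel bears on the vee block, and, keeping it snug there without forcing it, lock the knob firmly so that the stop holds the rotor without any end play. Leave the other things on the bench where they are.

Things in the scene. Friction and masses are not known exactly. Their poses are not given: they have to be found in the camera images.
- rotor: Loose plain steel turbine rotor, 190 mm long, 0.35 to 0.63 kg: bladed wheel 66 mm in diameter on a shaft 16 mm in diameter, 136 mm long, then a stub 11 mm in diameter, 12 mm long. Origin on the axis in the wheel's flat back face; +y along the axis to the wheel's nose, -y along the shaft. On the mat it rests on the wheel's back rim and the shaft, which slopes down 10 degrees away from the wheel.
- shaft_end (a point): Tip of the rotor's shaft, on the axis, 148 mm from the rotor's origin; centre of mass on the axis, about 120 mm from this tip. At the start the wheel lies hidden under the riser and only some 55 to 75 mm of the shaft sticks out. In the jig the shaft can be held only between the vees.
- nose (a point): Middle of the flat, 16 mm round nose of the rotor's wheel, on the axis, 42 mm from the rotor's origin (+y); the blades end 4 mm short of it.
- riser: Fixed grey steel bench riser, a shelf 400 mm (x) by 240 mm (y), underside 110 mm and top 128 mm above the mat, end panels at both x ends, open along y; a bin and a jar stand on it. Origin on the mat under its centre; its front edge is at y = -120 mm in its own frame.
- jig: Fixed steel jig: bed 80 (x) by 340 (y) by 26 mm high; origin on the mat under its centre. Two vee blocks, 60 mm wide, tops 74 mm above the mat, 90 degree vees open upwards, at y = -145 to -129 and -33 to -17 mm; the tail stop is at the +y end. The shaft lies in the vees along y, axis over x = 0, 66 mm above the mat. A dial gauge stands aside at x = 120 to 170, y = -40 to 60, up to 165 mm high.
- thrust_face (a point): Point on the rotor axis in the face of the inner vee block that looks to the tail stop (jig y = -17 mm): here the rotor's origin lies when the back of the wheel is against that block. Its axes are the jig's.
- stop_face (a point): Centre of the flat front face of the tail stop's button (18 mm round, hard urethane, gives about 0.05 mm per N; faces -y of the jig), at the height of the rotor axis. Its axes are the jig's.
- tail_stop: The sliding tail stop; axes the jig's, origin on the knob's axis at mat height, over the bed's middle line: jig y = 145 mm fully back, 87 mm as it meets a fully home rotor. Starts clamped at 123 to 145 mm, clear of the rotor. Free, it drags with 3 N and stays where left; pushing the rotor along the vees takes another 2 to 7 N; with the wheel against the block the force rises steeply.
- knob_grip (a point): Grip point of the tail stop's clamp knob: black bar knob on a vertical axis, bar 70 mm long along this point's x, 16 mm thick along its y, 82 to 108 mm above the mat. The point is on the axis, 102 mm above the mat, 62 mm behind the stop face (jig +y). The upright in front of the knob, 44 mm wide, reaches 79 mm above the mat. The stop can be slid by holding the knob.
- clamp_knob (a joint): Angle of the clamp knob in rad, 0 to 1.5, growing clockwise seen from above (tightening): below 0.4 the stop is free; above it the clamp bites and the knob grows stiffer (0.13 N m free, 0.25 N m at its end stop, 1.5); from 1.0 on the stop is locked firmly. At the start it is locked, at 1.25 to 1.42.
- spray_can: Bystander: spray can 66 mm in diameter, 190 mm high, standing beyond the jig's right end.
- wrench: Bystander: open-ended wrench 180 mm long, lying between the robot and the jig.
- pliers: Bystander: pliers 180 mm long, lying between the jig's left end and the far end of the riser.
- gasket: Bystander: flat square steel gasket 95 mm, 5 mm thick, with a round hole, lying near the jig's right end on the robot's side.
- ext_bar: Bystander: steel socket extension bar 250 mm long, 22 mm thick at its ends, lying behind the jig.
- socket: Bystander: steel socket 30 mm in diameter, 45 mm high, standing at the near left.

How it is judged:
By the outcome, as a careful person would: the job done as asked, in the order asked, and still so for the second after the job is handed in, with the robot touching nothing.
It also fails if it takes over 58 s, if anything falls off the work surface, if the arm or the gripper's body presses on something with over 40 N, if the wrist force passes 120 N, or if a joint passes its speed limit or range.

ROBOT

A 6-joint arm with a two-finger parallel gripper is mounted at the origin on the work surface. World frame = base frame: x ahead of the robot, y to its left, z up, the work surface at z = 0. Lengths are in mm, angles in rad, forces in N, time in s.
With the tool pointing down it reaches from about 225 to 725 mm from the base axis. Payload 3.1 kg.
Tool frame: the origin (TCP) lies between the finger pads; the fingertips stand 8 mm ahead of it and the grasp point (between the pads) lies 11 mm behind it; z points along the fingers, y is the line along which they close (so a half turn about z gives the same grasp; the last joint's range is limited). The gripper opens to 85 mm and grips with 20 to 120 N. Pads are 22 mm wide; open, the fingers measure 114 mm over their backs; the gripper's body (76 mm by 85 mm) begins 54 mm behind the grasp point. The pads swing forward as they close: fully open they stand 13 mm farther back than shut.
Start: joints at [1.158, 0.048, 0.099, 1.622, 0, 1.443], TCP at [147.514, 503.842, 239.312] pointing down, gripper open.
Joint ranges: [-2.91, 2.91], [-0.99, 1.94], [-1.21, 1.42], [-2.12, 2.29], [-1.49, 1.47], [-3.14, 3.14]. Speed limits (rad/s): [2.79, 2.79, 3.14, 3.14, 3.14, 3.14].

INTERFACE

Orientations are given as a unit quaternion [x, y, z, w].
In Python, from station import manip, imaging, sign_off gives the robot as it stands.
- The arm moves only by the tool send_rows, never from a script. Its argument "plan" is a list of rows, each a list of 3 entries, a list of its own where there are three numbers: the finger opening in cm, from 0 to 8.54, then the shift along the tool's x, y, z in cm, then the turn about the tool's z in degrees. A call has exactly 5 rows; each row shifts and turns the commanded pose from where the row before left it, along the tool's axes as they then stand; what a row does not reach is not made up. A row lasts 1/10 s, in which the tool goes at most 50 mm and 8.59 degrees, less where a joint would pass 70% of its speed; a pose out of reach is approached as far as the arm can. A call is refused whole if a number of a shift passes 5 or a number of a turn 8.59, either way. A call with a gripper value outside its range is refused whole. The fingers move at their own pace and stop on an object; "grip_force" is the grip in N (left out, the last holds). Time passes only in rows, so rows that do not move let the fingers close, or fill a call up. It gives the time, the measured TCP pose, the force, the opening and the grip force at its end, in the units of the state.
- manip.get_state(): the state, without advancing time (a new reading comes with each control period).
- imaging.camera(name): name is "side" or "top" or "wrist"; returns (picture, depth): 384x512x3 uint8, red, green, blue; 384x512 float32, mm along the optical axis (not along the pixel's ray), 0 where there is no reading.
- imaging.calibration(name): a dict with "fx", "fy", "cx", "cy" (pixels), "world_from_camera" (4x4, takes a point from camera to world coordinates). Camera axes: x right, y up, looking along -z (the intrinsics and any distortion apply to the point x, -y, -z); pixel columns grow to the right and rows downward; lengths in mm; the calibration is good to about 2 mm. A picture is of the moment at which its call begins: read the wrist's pose just before it. calibration takes no time and is no camera call; for the wrist camera it gives the pose at the moment of the call.
- sign_off(): hands the job in; it is judged then, once.
The state is a dict: "time": time; "q": joint angles; "joint_vel": joint speeds; "joint_torque": joint torques, N m; "tcp_pos": TCP position; "eef_rot": TCP orientation; "force": force on the tool from outside, world axes, zero at the start; "wrist_torque": the same for the moment, N m; "finger_gap": finger opening in mm; "grasp_force": force on a finger pad.
Only numpy, scipy, OpenCV 4.12 (cv2) and the standard library are available. Lean on these libraries where they do the work, as an engineer would, in place of code of your own. Each camera call takes 0.05 s, during which the arm holds its last target. There are 200 camera calls.

## Working session

There is one attempt and no reset: what is moved stays moved. The work goes in short steps, Python scripts to look and compute and a tool call to move; the robot and the scene stay as the last step left them, time stands still between calls to the robot, and variables do not carry over. Pictures are saved under pics/ and viewed, at most 13 in all, crops included, and the job is handed in when it is done.

Besides the shell and the picture viewer there is one more tool, called after "Request:" as name(argument=value, ...), one argument or row to a line, values as JSON. send_rows: Moves the arm, as the interface text tells. Its arguments: {"type":"object","properties":{"plan":{"type":"array"},"grip_force":{"type":"number"}},"required":["plan"]}

```bash
ls; mkdir -p pics; cat > h.py <<'E'
import numpy as np,cv2
from station import manip,imaging,sign_off
from scipy.spatial.transform import Rotation as R
def save(n,im): cv2.imwrite(f'pics/{n}.png',im[:,:,::-1])
def ray(c,u,v):
    T=np.array(c["world_from_camera"]);d=np.array([(u-c['cx'])/c['fx'],-(v-c['cy'])/c['fy'],-1])
    return T[:3,3],T[:3,:3]@d
def atz(c,u,v,z):
    o,d=ray(c,u,v);return o+d*(z-o[2])/d[2]
def cloud(c,D):
    v,u=np.mgrid[:D.shape[0],:D.shape[1]];T=np.array(c["world_from_camera"])
    P=np.stack([(u-c['cx'])/c['fx']*D,-(v-c['cy'])/c['fy']*D,-D],-1)
    return P@T[:3,:3].T+T[:3,3]
E
python3 - <<'E'
from h import *
for n in['top','side']:
    c=imaging.calibration(n);a,D=imaging.camera(n);np.savez(f'{n}.npz',a=a,D=D,**{k:np.array(x) for k,x in c.items()});print({k:(np.round(x,3).tolist() if not isinstance(x,str) else x) for k,x in c.items()})
    save(n,a)
print(manip.get_state())
E
```

```text
pics
{'fx': 379.191, 'fy': 379.191, 'cx': 254.7, 'cy': 191.406, 'world_from_camera': [[-0.027, 0.987, -0.161, 356.13], [-1.0, -0.026, 0.01, 18.48], [0.005, 0.161, 0.987, 1232.462], [0.0, 0.0, 0.0, 1.0]]}
{'fx': 391.572, 'fy': 391.572, 'cx': 256.711, 'cy': 197.031, 'world_from_camera': [[0.764, 0.495, -0.415, 120.348], [-0.646, 0.591, -0.483, -510.688], [0.006, 0.637, 0.771, 893.864], [0.0, 0.0, 0.0, 1.0]]}
{'time': 0.1, 'q': array([1.15816646e+00, 4.86898513e-02, 9.76893910e-02, 1.62199943e+00,
       4.13158303e-05, 1.44299014e+00]), 'joint_vel': array([-0.00209134, -0.00204999,  0.00243294, -0.00071841, -0.00060724,
        0.00135484]), 'joint_torque': array([ 2.93207551e-03, -3.39847577e+01,  3.20937610e+01,  1.58032210e-02,
       -1.39536696e-04, -1.80415469e-05]), 'tcp_pos': array([147.29702888, 503.33415781, 238.19470662]), 'eef_rot': array([ 1.41930890e-01,  9.89875956e-01, -1.05628460e-03, -3.14019056e-04]), 'force': array([ 0.32226077,  0.21739825, -0.64618021]), 'wrist_torque': array([ 0.05529268, -0.00632176, -0.01236015]), 'grasp_force': 0.0, 'finger_gap': 85.64275595263035}
```

View pics/top.png

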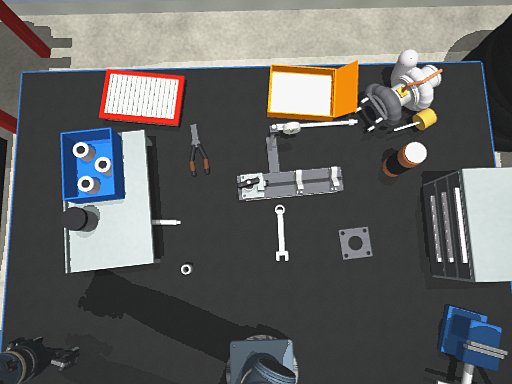

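View pics/side.png

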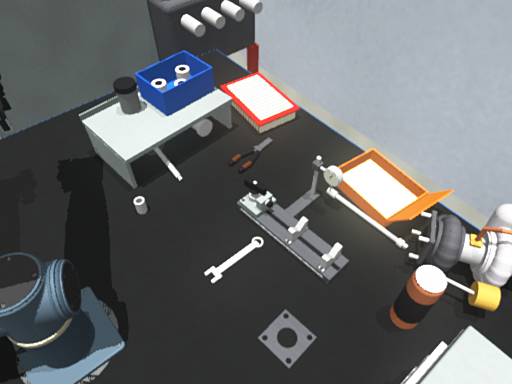

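The top view shows the riser at upper left with the shaft sticking out at px (152–180, 222). The jig spans (238–342, 165–198) with the knob near (248, 183). The side view shows the same, with the wheel visible under the shelf at (203, 127).

```bash
cat >> h.py <<'E'
def load(n):
    z=np.load(n+'.npz');c={k:z[k] for k in['fx','fy','cx','cy','world_from_camera']};return z['a'],z['D'],c
def rect(P):
    (cx,cy),(w,h),a=cv2.minAreaRect(P[:,:2].astype(np.float32));return np.round([cx,cy,w,h,a],1)
E
python3 - <<'E'
from h import *
for n in['top','side']:
    a,D,c=load(n);P=cloud(c,D);x,y,z=P[...,0],P[...,1],P[...,2]
    print(n,'mat z',np.median(z[(x>250)&(x<330)&(abs(y)<30)]))
    ok=D>0
    m=ok&(x>380)&(x<560)&(y>-250)&(y<120)
    for lo,hi in[(20,32),(68,80),(95,115)]:
        mm=(m&(z>lo)&(z<hi)).astype(np.uint8);k,L,S,C=cv2.connectedComponentsWithStats(mm,connectivity=8)
        for i in range(1,k):
            if S[i,4]>6: Q=P[L==i];print(lo,S[i,4],rect(Q),Q[:,2].mean().round(1), Q.mean(0).round(1), 'rgb',a[L==i].mean(0).round())
    # shaft
    mm=ok&(x>230)&(x<480)&(y>150)&(y<330)&(z>6)&(z<60);k,L,S,C=cv2.connectedComponentsWithStats(mm.astype(np.uint8))
    for i in range(1,k):
        if S[i,4]>15: Q=P[L==i];print('sh',S[i],rect(Q),Q.min(0).round(1),Q.max(0).round(1))
    mm=ok&(x>150)&(x<700)&(y>150)&(y<600)&(z>115)&(z<140);Q=P[mm];print('riser',rect(Q),Q[:,2].mean())
a,D,c=load('top');s=a[150:210,225:285];save('kn',cv2.resize(s,None,fx=9,fy=9,interpolation=cv2.INTER_CUBIC))
E
```

```text
top mat z 0.7514607777414994
20 252 [546.9 -75.7  26.8 106.5   0.7] 26.6 [547.4 -71.3  26.6] rgb [138. 140. 145.]
20 155 [ 552.7 -191.8   18.   114.5    3.4] 26.4 [ 551.3 -188.1   26.4] rgb [132. 134. 139.]
20 49 [543.   41.7  38.4  32.5  89.7] 25.6 [540.3  51.   25.6] rgb [113. 115. 119.]
20 10 [531.6   0.    2.   26.1   5.8] 24.2 [531.5   1.2  24.2] rgb [108. 110. 111.]
68 20 [553.4  -9.4  18.5   9.3  89.7] 76.7 [553.6  -8.4  76.7] rgb [190. 197. 196.]
68 17 [ 554.1 -133.8    9.    13.2    1.7] 74.2 [ 554.7 -133.1   74.2] rgb [242. 242. 242.]
95 16 [558.4  45.6   5.3  24.7  13. ] 106.5 [557.2  47.3 106.5] rgb [50. 51. 53.]
sh [154 220  26   6 123] [461.8 291.3  76.9  14.9  89.5] [454.6 252.9   6.7] [469.6 329.8  31.1]
sh [156 259   4   4  16] [342.4 314.2   9.9   3.1   2.8] [337.4 312.4  13.4] [347.2 315.8  55.6]
sh [181 264  11  10  72] [315.3 226.   28.7  27.4  80.6] [300.6 211.8   8.1] [329.  239.7  50.5]
riser [517.2 438.5 381.2 239.4   5.1] 129.49063373276144
side mat z -0.7917668743552895
20 588 [551.3 -96.1  27.1 305.7   4.2] 25.1 [ 547.6 -109.3   25.1] rgb [120. 122. 126.]
68 31 [556.4 -14.5   9.3  20.    5.9] 74.9 [554.8 -13.6  74.9] rgb [168. 177. 174.]
68 22 [ 555.2 -136.1   16.9    7.6   86.4] 72.3 [ 555.1 -136.8   72.3] rgb [209. 210. 209.]
95 21 [558.9  41.4   3.4  24.6   5.8] 103.0 [558.3  44.5 103. ] rgb [33. 32. 33.]
sh [164 160  18  21 117] [465.2 288.4  82.4  16.1  89.2] [456.8 247.2   6.8] [473.2 329.7  28. ]
sh [126 173  11  15  79] [339.7 318.   11.3  23.   39.1] [336.1 307.7   7. ] [350.5 329.8  60. ]
sh [134 197  13  17 159] [315.2 222.8  29.1  30.1  40.5] [301.  205.9   7.1] [329.2 239.9  46.9]
riser [515.9 436.4 377.7 246.4   4.7] 127.49125849063228
```

View pics/kn.png

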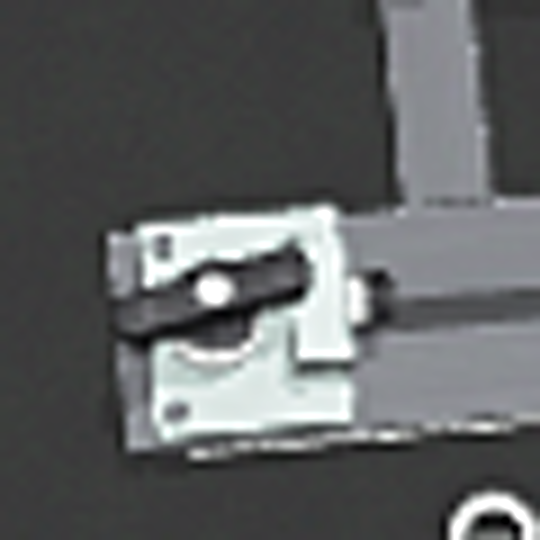

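The knob's bar lies about 15° off the jig's long axis. In the crop it runs from (115, 315) to (305, 265) with its hub at (213, 290). I'll move above the shaft's tip and turn the tool across the shaft.

Request:
send_rows(
  plan=[
    [5,[-3.8,-1.7,0],0],
    [5,[-3.8,-1.7,0],0],
    [5,[-3.8,-1.7,0],0],
    [5,[-3.8,-1.7,0],0],
    [5,[-3.8,-1.7,0],0],
  ],
  grip_force=40,
)

```text
time: 0.6
tcp_pos: [306.8, 367.5, 238.8]
eef_rot: [0.142, 0.99, -0.0, -0.0]
force: [-0.1, 1.0, -0.3]
finger_gap: 50.2
grasp_force: 0.0
```

Request:
send_rows(
  plan=[
    [5,[-3.8,-1.7,0],0],
    [5,[-3.8,-1.7,0],0],
    [5,[-3.8,-1.7,0],0],
    [5,[-3.8,-1.7,0],0],
    [5,[-3.8,-1.7,0],0],
  ],
)

```text
time: 1.1
tcp_pos: [465.3, 232.5, 238.7]
eef_rot: [0.142, 0.99, -0.0, -0.0]
force: [-0.2, 1.7, -0.0]
finger_gap: 50.0
grasp_force: 0.0
```

Request:
send_rows(
  plan=[
    [5,[0,0,0],7.4],
    [5,[0,0,0],7.4],
    [5,[0,0,0],7.4],
    [5,[0,0,0],7.4],
    [5,[0,0,0],7.4],
  ],
)

```text
time: 1.6
tcp_pos: [464.2, 233.7, 238.6]
eef_rot: [0.451, 0.892, -0.001, -0.001]
force: [-0.5, 0.4, 0.1]
finger_gap: 50.2
grasp_force: 0.0
```

Request:
send_rows(
  plan=[
    [5,[0,0,0],7.4],
    [5,[0,0,0],7.4],
    [5,[0,0,0],7.4],
    [5,[0,0,0],7.4],
    [5,[0,0,0],7.4],
  ],
)

```text
time: 2.1
tcp_pos: [464.1, 233.8, 238.6]
eef_rot: [0.711, 0.703, -0.001, -0.0]
force: [1.0, -0.2, -0.2]
finger_gap: 50.3
grasp_force: 0.0
```

```bash
cat >> h.py <<'E'
def st():
    s=manip.get_state();r=R.from_quat(s['eef_rot']).as_matrix()
    print('t',round(s['time'],2),'tcp',s['tcp_pos'].round(1),'ypsi',np.degrees(np.arctan2(r[1,1],r[0,1])).round(2),'z',r[:,2].round(3),'F',s['force'].round(1),'gap',round(s['finger_gap'],1),'gf',round(s['grasp_force'],1),'q6',s['q'][5].round(2),'M',s['wrist_torque'].round(2))
    return s,r
def snap(n,view=False):
    c=imaging.calibration(n);a,D=imaging.camera(n);np.savez(f'{n}.npz',a=a,D=D,**{k:np.array(c[k]) for k in['fx','fy','cx','cy','world_from_camera']});return a,D,c
E
python3 - <<'E'
from h import *
st();a,D,c=snap('wrist');save('w1',a);T=np.array(c['world_from_camera']);print(T.round(2))
P=cloud(c,D);x,y,z=P[...,0],P[...,1],P[...,2]
mm=(D>0)&(x>430)&(x<500)&(y>200)&(z>5)&(z<40);Q=P[mm];print(len(Q),rect(Q) if len(Q) else 0)
for y0 in range(235,330,8):
    q=Q[abs(Q[:,1]-y0)<4]
    if len(q): print(y0,len(q),q[:,0].min().round(1),q[:,0].max().round(1),np.percentile(q[:,2],95).round(1))
E
```

```text
t 2.1 tcp [464.1 233.8 238.6] ypsi -0.62 z [-0.001 -0.001 -1.   ] F [ 1.  -0.2 -0.2] gap 50.3 gf 0.0 q6 1.92 M [-0.03 -0.02  0.02]
[[ 1.0000e+00  1.0000e-02  0.0000e+00  4.6599e+02]
 [-1.0000e-02  9.5000e-01  3.1000e-01  3.1181e+02]
 [-0.0000e+00 -3.1000e-01  9.5000e-01  3.7334e+02]
 [ 0.0000e+00  0.0000e+00  0.0000e+00  1.0000e+00]]
940 [466.8 280.8  65.   15.4  88.9]
251 65 460.7 471.4 12.8
259 86 458.7 473.5 16.1
267 112 458.8 473.5 17.7
275 118 459.0 473.5 18.9
283 122 459.1 474.6 20.6
291 128 459.3 474.6 22.2
299 143 459.4 474.6 23.4
307 128 459.6 474.5 24.6
315 38 459.8 474.5 26.0
```

View pics/w1.png

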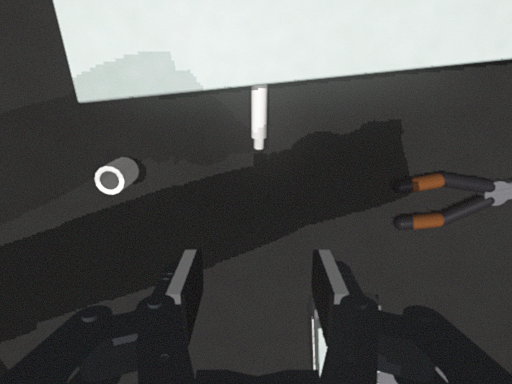

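The wrist view shows the shaft from the riser edge at (260, 88) to its tip at (259, 150), with the axis at x≈466.5 and the tip at y≈247.5. The wrist camera sits on the riser side, so I'll turn the tool half a turn to keep it clear, then descend.

Request:
send_rows(
  plan=[
    [3,[0,0,0],-8.57],
    [3,[0,0,0],-8.57],
    [3,[0,0,0],-8.57],
    [3,[0,0,0],-8.57],
    [3,[0,0,0],-8.57],
  ],
)

```text
time: 2.65
tcp_pos: [464.2, 233.8, 238.7]
eef_rot: [0.399, 0.917, -0.0, -0.0]
force: [-0.3, -0.3, -1.0]
finger_gap: 30.2
grasp_force: 0.0
```

Request:
send_rows(
  plan=[
    [3,[0,0,0],-8.57],
    [3,[0,0,0],-8.57],
    [3,[0,0,0],-8.57],
    [3,[0,0,0],-8.57],
    [3,[0,0,0],-8.57],
  ],
)

```text
time: 3.15
tcp_pos: [464.2, 233.8, 238.8]
eef_rot: [0.036, 0.999, -0.0, -0.001]
force: [0.3, -0.0, 0.6]
finger_gap: 30.0
grasp_force: 0.0
```

Request:
send_rows(
  plan=[
    [3,[0,0,0],-8.57],
    [3,[0,0,0],-8.57],
    [3,[0,0,0],-8.57],
    [3,[0,0,0],-8.57],
    [3,[0,0,0],-8.57],
  ],
)

```text
time: 3.65
tcp_pos: [464.2, 233.8, 238.8]
eef_rot: [-0.332, 0.943, -0.0, -0.001]
force: [0.1, -0.7, -0.2]
finger_gap: 30.3
grasp_force: 0.0
```

Request:
send_rows(
  plan=[
    [3,[0,0,0],-8.57],
    [3,[0,0,0],-8.57],
    [3,[0,0,0],-8.57],
    [3,[0,0,0],-8.57],
    [3,[0,0,0],-8.57],
  ],
)

```text
time: 4.15
tcp_pos: [464.2, 233.8, 238.7]
eef_rot: [-0.653, 0.757, 0.0, -0.001]
force: [0.8, -0.7, 0.3]
finger_gap: 30.1
grasp_force: 0.0
```

Request:
send_rows(
  plan=[
    [3,[0,0,0],-8.57],
    [3,[-2.8,-0.2,4],0],
    [3,[0,0,4],0],
    [3,[0,0,4],0],
    [3,[0,0,0],0],
  ],
)

```text
time: 4.65
tcp_pos: [460.2, 259.5, 110.6]
eef_rot: [-0.706, 0.708, 0.003, -0.008]
force: [-1.7, -0.8, -1.3]
finger_gap: 30.1
grasp_force: 0.0
```

```bash
python3 - <<'E'
from h import *
st()
a,D,c=load('top');P=cloud(c,D)
# jig bed long edges: raw pixels between mat & bed by brightness, on z=26
g=a.astype(float).mean(2)
pts=[]
for u in range(252,338,4):
    col=g[150:215,u]; r=np.where(col>95)[0]
    if len(r): 
        b=150+r.max(); pts.append(atz(c,u,b+.5,26))
pts=np.array(pts);print(pts[:,:2].round(1).tolist())
f=np.polyfit(pts[:,1],pts[:,0],1);print('near edge x=f(y)',f,np.degrees(np.arctan(f[0])))
E
```

```text
t 4.65 tcp [460.2 259.5 110.6] ypsi 179.77 z [-0.016 -0.007 -1.   ] F [-1.7 -0.8 -1.3] gap 30.1 gf 0.0 q6 -1.18 M [-0.07  0.07 -0.01]
[[527.0, 16.2], [526.7, 3.3], [526.4, -9.5], [529.3, -22.5], [528.9, -35.3], [531.8, -48.3], [479.9, -59.3], [476.3, -72.0], [482.4, -85.0], [533.7, -99.9], [536.7, -112.9], [536.3, -125.8], [536.0, -138.7], [538.9, -151.7], [538.6, -164.6], [538.2, -177.5], [541.1, -190.6], [540.8, -203.5], [543.7, -216.6], [543.4, -229.5], [543.0, -242.4], [546.0, -255.5]]
near edge x=f(y) [-1.20324331e-01  5.14076684e+02] -6.861091704961465
```

Request:
send_rows(
  plan=[
    [3,[0,0,4],0],
    [3,[0,0,3],0],
    [3,[0,0,2],0],
    [3,[0,0,0],0],
    [3,[0,0,0],0],
  ],
)

```text
time: 5.15
tcp_pos: [467.8, 262.3, 31.3]
eef_rot: [-0.705, 0.709, -0.0, 0.001]
force: [-0.4, 0.3, 0.7]
finger_gap: 30.0
grasp_force: 0.0
```

Request:
send_rows(
  plan=[
    [3,[0,0.1,1.9],0],
    [3,[0,0,0],0],
    [1,[0,0,0],0],
    [1,[0,0,0],0],
    [1,[0,0,0],0],
  ],
  grip_force=40,
)

```text
time: 5.65
tcp_pos: [466.9, 262.4, 12.2]
eef_rot: [-0.705, 0.709, -0.001, 0.001]
force: [-0.2, -0.8, 4.0]
finger_gap: 13.8
grasp_force: 39.1
```

Request:
send_rows(
  plan=[
    [1,[0.5,0,0],0],
    [1,[1.5,0,-0.1],0],
    [1,[2,0,0],0],
    [1,[2,0,0],0],
    [1,[1,0,0],0],
  ],
)

```text
time: 6.15
tcp_pos: [465.8, 191.6, 12.2]
eef_rot: [-0.705, 0.71, 0.0, 0.001]
force: [-1.1, 4.7, 2.9]
finger_gap: 13.7
grasp_force: 39.2
```

Request:
send_rows(
  plan=[
    [1,[2,0,0],0],
    [1,[2,0,0],0],
    [1,[2,0,0],0],
    [1,[1.5,0,0],0],
    [1,[0.5,0,0],0],
  ],
)

```text
time: 6.65
tcp_pos: [465.2, 111.4, 12.1]
eef_rot: [-0.704, 0.71, 0.0, 0.001]
force: [-0.4, 6.3, 5.0]
finger_gap: 13.6
grasp_force: 39.3
```

```bash
python3 - <<'E'
from h import *
st();a,D,c=snap('top');P=cloud(c,D);x,y,z=P[...,0],P[...,1],P[...,2]
save('t2',cv2.resize(a[120:300,120:300],None,fx=3,fy=3))
mm=(D>0)&(x>420)&(x<510)&(y>200)&(y<310)&(z>8)&(z<80);Q=P[mm];print(len(Q),rect(Q),Q.min(0),Q.max(0))
E
```

```text
t 6.65 tcp [465.2 111.4  12.1] ypsi 179.57 z [ 0.001  0.002 -1.   ] F [-0.4  6.3  5. ] gap 13.6 gf 39.3 q6 -1.47 M [1.25 0.04 0.01]
263 [464.7 261.1  58.1  68.2  60.2] [431.52175352 231.77456022  11.73416324] [493.75292836 300.78930354  70.24986652]
```

View pics/t2.png

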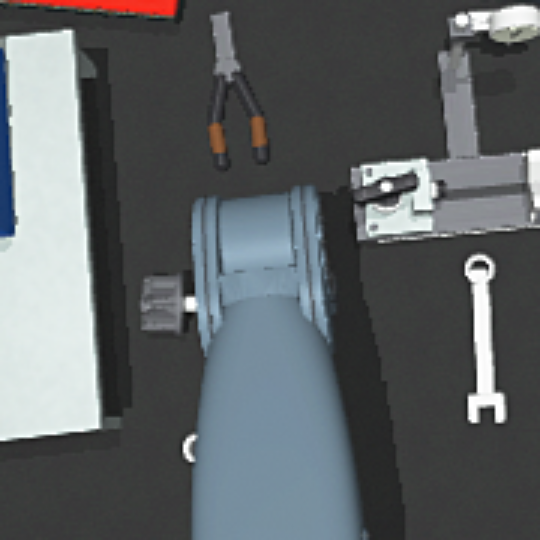

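The crop shows the rotor fully out from under the riser, with the wheel at (160, 303) next to the gripper. I'll open, slide the fingers along the shaft toward the wheel, and regrip near the centre of mass.

Request:
send_rows(
  plan=[
    [4.5,[0,0,0],0],
    [4.5,[0,0,0],0],
    [4.5,[-2,0,0],0],
    [4.5,[-2.2,0,0],0],
    [4.5,[-2.2,0,0],0],
  ],
)

```text
time: 7.2
tcp_pos: [464.2, 176.4, 10.3]
eef_rot: [-0.705, 0.709, 0.0, -0.001]
force: [0.6, -0.2, -0.2]
finger_gap: 45.2
grasp_force: 0.0
```

Request:
send_rows(
  plan=[
    [4.5,[-1.7,0,0],0],
    [4.5,[0,0,0],0],
    [4.5,[0,0,0],0],
    [4.5,[0,0,0],0],
    [4.5,[0,0,0],0],
  ],
)

```text
time: 7.7
tcp_pos: [465.0, 192.2, 11.1]
eef_rot: [-0.705, 0.71, -0.0, -0.0]
force: [0.9, -0.1, -0.4]
finger_gap: 44.8
grasp_force: 0.0
```

```bash
python3 - <<'E'
from h import *
st();a,D,c=snap('side');P=cloud(c,D);x,y,z=P[...,0],P[...,1],P[...,2]
mm=(D>0)&(x>400)&(x<520)&(y>100)&(y<310)&(z>8)&(z<75);Q=P[mm]
save('s2',cv2.resize(a[60:260,80:280],None,fx=3,fy=3))
for y0 in range(100,310,10):
    q=Q[abs(Q[:,1]-y0)<5]
    if len(q): print(y0,len(q),q[:,0].min().round(1),q[:,0].max().round(1),q[:,2].max().round(1))
E
```

```text
t 7.7 tcp [465.  192.2  11.1] ypsi 179.6 z [-0.001 -0.001 -1.   ] F [ 0.9 -0.1 -0.4] gap 44.8 gf 0.0 q6 -1.31 M [0.01 0.   0.02]
100 4 461.0 466.6 13.6
110 19 456.1 471.2 16.2
120 17 455.9 469.3 19.9
130 17 455.8 471.1 21.5
140 17 456.8 470.7 23.4
150 19 456.8 472.0 24.2
160 17 456.9 471.2 25.7
170 21 436.2 490.6 74.5
180 195 406.0 518.6 74.9
190 79 406.0 513.3 75.0
200 63 407.1 516.9 74.5
210 8 457.3 472.0 35.3
240 8 445.6 449.5 40.9
250 6 442.1 449.7 20.8
260 12 438.8 452.3 57.9
270 23 438.5 459.2 59.1
280 9 439.2 459.2 63.7
```

View pics/s2.png

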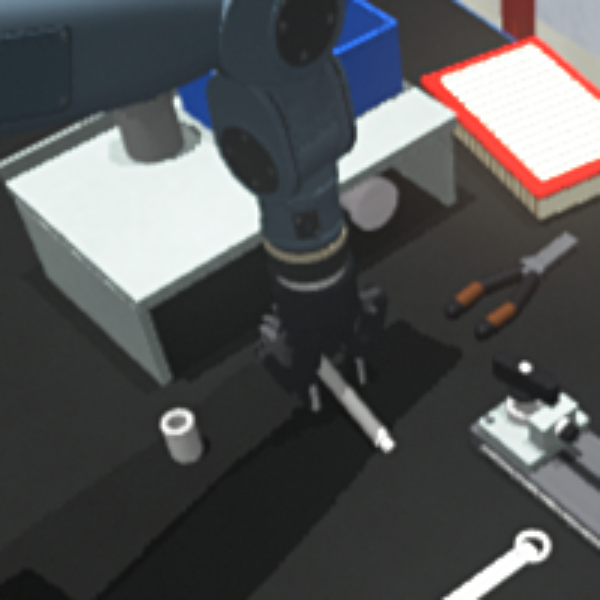

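The side view shows the fingers straddling the shaft, with the tip at (390, 440) and a gap on both sides. Now grip and lift.

Request:
send_rows(
  plan=[
    [1,[0,0,0],0],
    [1,[0,0,0],0],
    [1,[0,0,0],0],
    [1,[0,0,0],0],
    [1,[0,0,-0.5],0],
  ],
  grip_force=70,
)

```text
time: 8.25
tcp_pos: [463.9, 192.5, 15.2]
eef_rot: [-0.705, 0.709, 0.001, -0.001]
force: [0.2, 0.0, -3.8]
finger_gap: 14.1
grasp_force: 68.2
```

Request:
send_rows(
  plan=[
    [1,[0,0,-1],0],
    [1,[0,0,-3],0],
    [1,[0,0,-4],0],
    [1,[0,0,-4],0],
    [1,[0,0,-2],0],
  ],
)

```text
time: 8.75
tcp_pos: [466.6, 193.5, 160.9]
eef_rot: [-0.705, 0.709, -0.001, 0.003]
force: [0.9, -0.1, -3.2]
finger_gap: 13.9
grasp_force: 68.6
```

```bash
python3 - <<'E'
from h import *
st();a,D,c=snap('wrist');save('w2',a);P=cloud(c,D);x,y,z=P[...,0],P[...,1],P[...,2]
a2,D2,c2=snap('side');P2=cloud(c2,D2)
for P,D in((P,D),(P2,D2)):
  x,y,z=P[...,0],P[...,1],P[...,2]
  mm=(D>0)&(x>440)&(x<490)&(y>60)&(y<172)&(z>90)&(z<185);Q=P[mm]
  for y0 in range(90,172,10):
    q=Q[abs(Q[:,1]-y0)<5]
    if len(q): print(y0,len(q),np.percentile(q[:,0],[5,95]).round(1),q[:,2].max().round(1))
  print(Q.min(0))
E
```

```text
t 8.75 tcp [466.6 193.5 160.9] ypsi 179.67 z [ 0.005  0.002 -1.   ] F [ 0.9 -0.1 -3.2] gap 13.9 gf 68.6 q6 -1.3 M [-0.07 -0.05  0.03]
100 675 [462.2 471.8] 164.0
110 1061 [460.4 473.6] 168.0
120 1165 [460.4 473.8] 169.3
130 1141 [460.3 474. ] 171.4
140 1109 [460.3 474.2] 173.3
150 1080 [460.3 474.2] 174.8
160 1035 [460.7 474.4] 176.5
170 707 [460.6 474.5] 178.2
[459.01681719  96.58018841 155.42907373]
100 14 [462.4 470.8] 164.5
110 26 [459.9 469.9] 170.0
120 22 [459.4 473.2] 170.1
130 22 [459.1 471.3] 172.9
140 17 [459.3 471.8] 174.8
150 22 [459.6 472.2] 176.2
160 23 [459.4 472.4] 179.8
170 12 [460. 470.] 179.1
[458.06387765  97.01517128 153.76316969]
```

View pics/w2.png

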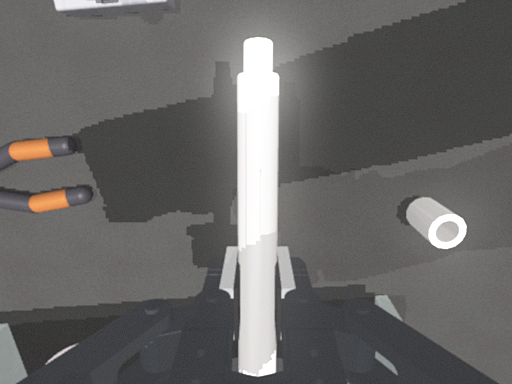

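The rotor is held with its tip at (258, 45), still at 10°, and the grip is about 50 mm from the wheel's back. Next I'll carry it over the jig and measure the jig with the wrist camera.

Request:
send_rows(
  plan=[
    [1,[2,-0.8,-1.5],0],
    [1,[3.5,-1.4,-1.5],0],
    [1,[4,-1.4,-1.5],0],
    [1,[4,-1.4,-1.5],0],
    [1,[4,-1.4,-1],0],
  ],
)

```text
time: 9.35
tcp_pos: [527.8, 16.3, 225.2]
eef_rot: [-0.705, 0.709, 0.001, -0.001]
force: [0.5, 0.3, -4.0]
finger_gap: 14.1
grasp_force: 68.6
```

Request:
send_rows(
  plan=[
    [1,[4,-1.4,0],0],
    [1,[2.6,-1,0],0],
    [1,[1.2,-0.5,0],0],
    [1,[0,0,0],0],
    [1,[0,0,0],0],
  ],
)

```text
time: 9.85
tcp_pos: [555.7, -59.5, 225.0]
eef_rot: [-0.705, 0.709, 0.002, -0.0]
force: [-1.1, -0.2, -3.5]
finger_gap: 13.8
grasp_force: 68.7
```

```bash
python3 - <<'E'
from h import *
st();a,D,c=snap('wrist');save('w3',a);P=cloud(c,D);x,y,z=P[...,0],P[...,1],P[...,2]
T=np.array(c['world_from_camera']);print(T[:3,3])
for lo,hi in[(22,31),(69,79),(76,86),(95,115)]:
    m=(D>0)&(z>lo)&(z<hi)&(x>480)&(x<680);k,L,S,C=cv2.connectedComponentsWithStats(m.astype(np.uint8),connectivity=8)
    for i in range(1,k):
        if S[i,4]>60: Q=P[L==i];print(lo,S[i],rect(Q),Q.min(0).round(1),Q.max(0).round(1))
E
```

```text
t 9.85 tcp [555.7 -59.5 225. ] ypsi 179.68 z [-0.003  0.002 -1.   ] F [-1.1 -0.2 -3.5] gap 13.8 gf 68.7 q6 -1.79 M [-0.04  0.04  0.04]
[ 556.5436196  -139.91785391  359.65579017]
22 [ 172    0   95   85 6218] [ 587.3 -177.9   80.4   69.1    3.4] [ 547.4 -210.2   22.7] [ 629.3 -141.2   29.4]
22 [ 186  101   51  110 4588] [596.1 -72.2  48.1 105.6   3.6] [ 575.5 -125.9   22.3] [623.3 -18.   31. ]
69 [183  83  24  22 428] [ 605.5 -133.5   16.9   15.9    4.1] [ 597.1 -141.7   69. ] [ 614.4 -125.7   75.9]
69 [211 205  26  42 615] [586.5 -19.7  37.8  22.7  89.3] [575.  -38.5  69.2] [597.9  -0.9  79. ]
76 [211 225  26  22 475] [586.  -11.7  23.2  20.2   4.3] [575.1 -21.8  76. ] [597.9  -0.9  85.9]
```

View pics/w3.png

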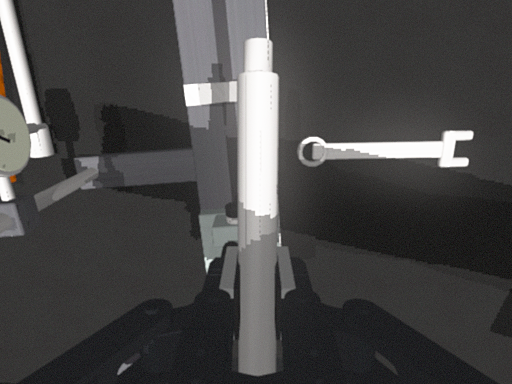

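The wrist view shows the bed's far edge from (175, 0) to (205, 260), the inner vee at (210, 94), and the tail stop near (225, 225). That puts the jig origin at about (582.8, −109.9) with a yaw of about 3.8°. I'll carry the rotor to jig y = −58 and turn it to match.

Request:
send_rows(
  plan=[
    [1,[2.5,-0.7,0],-1.4],
    [1,[3,-0.8,1],-1.4],
    [1,[3,-0.9,2],-1.5],
    [1,[2.3,-0.6,2],0],
    [1,[0,0,2],0],
  ],
)

```text
time: 10.4
tcp_pos: [590.7, -169.0, 155.4]
eef_rot: [0.731, -0.683, 0.001, 0.0]
force: [-0.4, 1.2, -4.3]
finger_gap: 13.9
grasp_force: 68.7
```

Request:
send_rows(
  plan=[
    [1,[0,0,2],0],
    [1,[0,0,1],0],
    [1,[0,0,0],0],
    [1,[0,0,0],0],
    [1,[0,0,0],0],
  ],
)

```text
time: 10.9
tcp_pos: [590.9, -167.4, 128.2]
eef_rot: [0.731, -0.682, 0.001, -0.001]
force: [0.1, 0.2, -3.5]
finger_gap: 13.9
grasp_force: 68.7
```

```bash
python3 - <<'E'
from h import *
s,r=st();a,D,c=snap('wrist');save('w4',a);P=cloud(c,D);x,y,z=P[...,0],P[...,1],P[...,2]
for lo,hi in[(22,31),(69,78)]:
    m=(D>0)&(z>lo)&(z<hi)&(x>480)&(x<680)&(y<-150);k,L,S,C=cv2.connectedComponentsWithStats(m.astype(np.uint8),connectivity=8)
    for i in range(1,k):
        if S[i,4]>60: Q=P[L==i];print(lo,S[i],rect(Q),Q.min(0).round(1),Q.max(0).round(1))
m=(D>0)&(abs(x-587)<30)&(z>s['tcp_pos'][2]-15)&(z<s['tcp_pos'][2]+25)&(y>-280)&(y<s['tcp_pos'][1]-25);Q=P[m]
for y0 in range(-280,-180,10):
    q=Q[abs(Q[:,1]-y0)<4]
    if len(q)>5: print(y0,len(q),np.percentile(q[:,0],[3,97]).round(1),np.percentile(q[:,2],99).round(1))
E
```

```text
t 10.9 tcp [ 590.9 -167.4  128.2] ypsi -176.0 z [ 0.003 -0.001 -1.   ] F [ 0.1  0.2 -3.5] gap 13.9 gf 68.7 q6 -2.03 M [-0.08  0.02  0.02]
22 [ 204   34  126  189 7174] [ 589.6 -215.4   80.2  127.9    3.9] [ 552.4 -281.7   22.9] [ 633.4 -150.    28.8]
22 [ 277  103   49  125 5393] [ 564.  -193.9   32.    89.6    3.8] [ 545.4 -239.    23. ] [ 582.9 -150.1   28.4]
69 [211  73  28  31 795] [ 614.5 -245.1   14.2   15.2    3.7] [ 607.9 -253.1   70.7] [ 621.7 -237.1   76.3]
69 [292  73  35  32 980] [ 570.1 -247.9   17.3   15.7    3.9] [ 561.2 -256.2   69. ] [ 579.1 -239.9   76.2]
-260 653 [593.2 603.2] 130.3
-250 882 [590.  604.4] 134.6
-240 937 [589.5 604.1] 136.4
-230 914 [588.7 603.5] 138.1
-220 884 [587.9 602.9] 139.7
-210 869 [587.4 602.2] 141.5
-200 827 [586.8 601.6] 143.0
-190 156 [586.4 601.1] 144.1
```

View pics/w4.png

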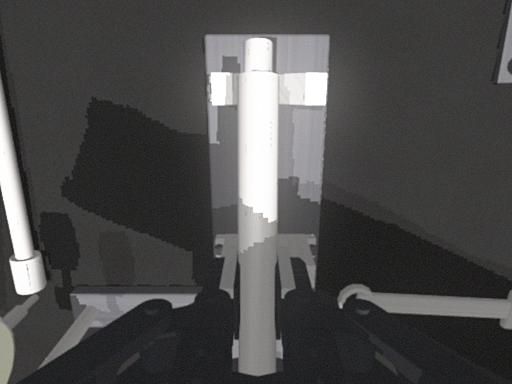

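This view shows the outer vee's ends at (220, 88) and (315, 88) and the shaft 5.5 mm to the far side of the centre line. The yaw matches at 3.85°. I'll correct the offset and lower the rotor.

Request:
send_rows(
  plan=[
    [1,[0,0.55,1],0],
    [1,[0,0,2],0],
    [1,[0,0,1.7],0],
    [1,[0,0,0.8],0],
    [1,[0,0,0],0],
  ],
)

```text
time: 11.45
tcp_pos: [584.1, -167.8, 70.7]
eef_rot: [0.731, -0.682, -0.0, 0.0]
force: [-0.1, 0.1, -3.5]
finger_gap: 13.6
grasp_force: 68.8
```

Request:
send_rows(
  plan=[
    [1,[0,0,0.3],0],
    [1,[0,0,0.3],0],
    [1,[0,0,0.3],0],
    [1,[0,0,0],0],
    [1,[0,0,0],0],
  ],
)

```text
time: 11.95
tcp_pos: [585.5, -168.0, 64.1]
eef_rot: [0.731, -0.682, 0.001, -0.001]
force: [-1.0, 3.7, 3.6]
finger_gap: 14.2
grasp_force: 69.2
```

Request:
send_rows(
  plan=[
    [1,[0,0,0.3],0],
    [1,[0,0,0.3],0],
    [1,[0,0,0.2],0],
    [1,[0,0,0],0],
    [1,[0,0,0],0],
  ],
  grip_force=40,
)

```text
time: 12.45
tcp_pos: [585.1, -167.4, 54.6]
eef_rot: [0.731, -0.682, 0.0, -0.001]
force: [0.6, 4.2, 4.5]
finger_gap: 13.9
grasp_force: 69.6
```

```bash
python3 - <<'E'
from h import *
s,r=st();a,D,c=snap('wrist');P=cloud(c,D);x,y,z=P[...,0],P[...,1],P[...,2]
m=(D>0)&(abs(x-588)<30)&(z>45)&(z<90)&(y>-290)&(y<-193);Q=P[m]
for y0 in range(-280,-180,10):
    q=Q[(abs(Q[:,1]-y0)<4)&(abs(Q[:,0]-(589.6-.067*(y0+215.4)))<12)]
    if len(q)>5: print(y0,len(q),np.percentile(q[:,0],[3,97]).round(1),np.percentile(q[:,2],99).round(1))
E
```

```text
t 12.45 tcp [ 585.1 -167.4   54.6] ypsi -176.02 z [ 0.002  0.001 -1.   ] F [0.6 4.2 4.5] gap 13.9 gf 69.6 q6 -2.03 M [ 0.56 -0.08 -0.  ]
-260 905 [587.2 597.5] 72.8
-250 1780 [580.5 603.2] 74.7
-240 1523 [580.3 602.4] 74.8
-230 1036 [583.1 597.6] 74.9
-220 982 [582.3 597.2] 74.9
-210 890 [581.7 596.3] 75.0
-200 842 [580.9 595.8] 74.9
-190 96 [580.3 594.9] 74.3
```

The rotor is level, with its top at about 74 mm and centred in the vees. Release and lift.

Request:
send_rows(
  plan=[
    [1,[0,0,0.1],0],
    [1,[0,0,0],0],
    [4,[0,0,0],0],
    [4,[0,0,0],0],
    [4,[0,0,0],0],
  ],
)

```text
time: 13.0
tcp_pos: [583.7, -168.5, 52.2]
eef_rot: [0.731, -0.683, -0.001, 0.001]
force: [1.0, 0.0, -0.4]
finger_gap: 40.2
grasp_force: 0.0
```

Request:
send_rows(
  plan=[
    [4,[0,0,-1],0],
    [4,[0,0,-4],0],
    [4,[0,0,-5],0],
    [4,[0,0,-5],0],
    [4,[0,0,-3],0],
  ],
)

```text
time: 13.5
tcp_pos: [585.5, -168.8, 239.1]
eef_rot: [0.731, -0.682, 0.003, -0.001]
force: [1.3, 0.4, 0.3]
finger_gap: 40.0
grasp_force: 0.0
```

Request:
send_rows(
  plan=[
    [5,[-3,0,0],-4],
    [5,[-4,0,0],-8],
    [5,[-4,0,0],-8],
    [5,[-2,0,0],0],
    [5,[0,0,0],0],
  ],
)

```text
time: 14.0
tcp_pos: [556.9, -39.7, 234.3]
eef_rot: [0.839, -0.544, 0.0, -0.0]
force: [0.3, 0.0, -0.9]
finger_gap: 50.3
grasp_force: 0.0
```

```bash
python3 - <<'E'
from h import *
s,r=st();a,D,c=snap('wrist');save('w5',a);P=cloud(c,D);x,y,z=P[...,0],P[...,1],P[...,2]
for lo,hi in[(60,80),(84,115)]:
    m=(D>0)&(z>lo)&(z<hi)&(x>480)&(x<680);k,L,S,C=cv2.connectedComponentsWithStats(m.astype(np.uint8),connectivity=8)
    for i in range(1,k):
        if S[i,4]>60: Q=P[L==i];print(lo,S[i],rect(Q),Q.min(0).round(1),Q.max(0).round(1))
E
```

```text
t 14.0 tcp [556.9 -39.7 234.3] ypsi -155.97 z [ 0.001 -0.    -1.   ] F [ 0.3  0.  -0.9] gap 50.3 gf 0.0 q6 -2.18 M [-0.04 -0.01 -0.01]
60 [ 237    0   77   88 2981] [ 590.3 -145.    60.6   65.    31.2] [ 553.8 -186.8   60.1] [ 614.5 -117.1   76. ]
60 [222  81  15  41 168] [607.1 -92.1   5.9  33.4   8.2] [ 601.9 -108.7   65.8] [610.1 -75.7  79.7]
60 [231  84  18  39 270] [598.4 -94.8   8.9  29.6   2.6] [ 593.5 -109.6   74.9] [602.7 -80.2  80. ]
60 [247 102  15  34 202] [581.6 -88.    8.9  27.5  15.5] [ 573.7 -101.2   69.6] [587.2 -75.1  80. ]
60 [262 103  14  37 191] [571.  -91.5   8.5  29.3  16.3] [ 562.9 -106.5   72.5] [575.5 -78.3  80. ]
60 [277 102  18  40 289] [557.4 -95.6   6.7  33.6   4.5] [ 552.9 -112.4   67.3] [561.9 -79.1  75.8]
60 [ 200  168   53   50 1507] [576.3 -20.   43.9  36.1   4.4] [553.4 -38.3  60.1] [598.2  -1.2  80. ]
84 [ 233   73   67   67 1452] [581.5 -97.2  55.   39.7   3.9] [ 555.1 -118.5   84. ] [610.1 -77.1 100.4]
84 [ 200  203   26   83 1422] [575.   23.6  19.6  69.1  14.7] [558.7 -10.2  84. ] [587.9  56.7 110.5]
```

View pics/w5.png

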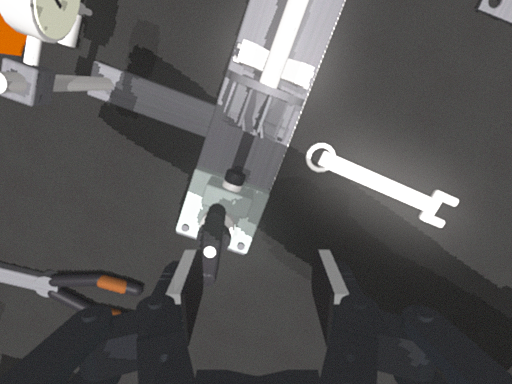

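The rotor lies in the vees with its wheel at (265, 95) and the button at (235, 180). The knob's hub is at (209, 252), so the knob centre is about (574.5, 23.6) with the bar at −75° (knob about 1.38 rad). I'll turn the tool so the wrist keeps room for unlocking, then go over the knob.

Request:
send_rows(
  plan=[
    [5,[0,0,0],8.23],
    [5,[0,0,0],8.23],
    [5,[0,0,0],8.23],
    [5,[0,0,0],8.23],
    [5,[0,0,0],8.23],
  ],
)

```text
time: 14.55
tcp_pos: [558.1, -43.7, 233.1]
eef_rot: [-0.59, 0.808, -0.0, -0.0]
force: [-0.5, 0.0, -0.1]
finger_gap: 50.1
grasp_force: 0.0
```

Request:
send_rows(
  plan=[
    [5,[0,0,0],8.23],
    [5,[0,0,0],8.23],
    [5,[0,0,0],8.23],
    [5,[0,0,0],8.23],
    [5,[0,0,0],8.23],
  ],
)

```text
time: 15.05
tcp_pos: [558.1, -43.7, 233.1]
eef_rot: [-0.268, 0.963, -0.001, -0.0]
force: [-0.7, -0.3, -0.2]
finger_gap: 50.2
grasp_force: 0.0
```

Request:
send_rows(
  plan=[
    [5,[0,0,0],8.23],
    [5,[0,0,0],8.23],
    [5,[0,0,0],8.23],
    [5,[0,0,0],8.23],
    [5,[0,0,0],8.23],
  ],
)

```text
time: 15.55
tcp_pos: [558.1, -43.7, 233.1]
eef_rot: [0.088, 0.996, -0.001, 0.0]
force: [-0.1, -0.1, 1.3]
finger_gap: 50.7
grasp_force: 0.0
```

Request:
send_rows(
  plan=[
    [5,[0,0,0],8.23],
    [5,[0,0,0],8.23],
    [5,[0,0,0],8.23],
    [5,[0,0,0],8.23],
    [5,[0,0,0],8.23],
  ],
)

```text
time: 16.05
tcp_pos: [558.1, -43.7, 233.1]
eef_rot: [0.432, 0.902, -0.0, 0.0]
force: [-0.6, 0.3, 0.5]
finger_gap: 50.2
grasp_force: 0.0
```

Request:
send_rows(
  plan=[
    [5,[2,1.1,1],8.23],
    [5,[2,1.1,2],8.23],
    [5,[1.7,1.1,3],8.23],
    [5,[0,0,2],0],
    [5,[0,0,0],0],
  ],
)

```text
time: 16.55
tcp_pos: [554.0, 22.6, 149.2]
eef_rot: [0.612, 0.791, -0.002, -0.003]
force: [-1.0, -0.2, 0.3]
finger_gap: 50.3
grasp_force: 0.0
```

Request:
send_rows(
  plan=[
    [5,[0,0,0],0],
    [5,[0,0,0],0],
    [5,[0,0,0],0],
    [5,[0,0,0],0],
    [5,[0,0,0],0],
  ],
)

```text
time: 17.05
tcp_pos: [556.6, 23.2, 154.2]
eef_rot: [0.611, 0.791, 0.0, 0.001]
force: [-0.3, -0.4, -0.4]
finger_gap: 49.7
grasp_force: 0.0
```

```bash
python3 - <<'E'
from h import *
s,r=st();a,D,c=snap('wrist');save('w6',a);P=cloud(c,D);x,y,z=P[...,0],P[...,1],P[...,2]
m=(D>0)&(z>90)&(z<113)&(x>530)&(x<620)&(y>-30)&(y<80);k,L,S,C=cv2.connectedComponentsWithStats(m.astype(np.uint8),connectivity=8)
for i in range(1,k):
    if S[i,4]>60: Q=P[L==i];print(S[i],rect(Q),Q.min(0).round(1),Q.max(0).round(1))
E
```

```text
t 17.05 tcp [556.6  23.2 154.2] ypsi 14.64 z [ 0.002 -0.    -1.   ] F [-0.3 -0.4 -0.4] gap 49.7 gf 0.0 q6 1.24 M [ 0.01 -0.01 -0.03]
[ 268  167   30  118 3155] [572.2  24.8  16.1  69.5  15. ] [557.5  -9.3  90. ] [586.7  58.4 110.5]
```

The knob centre averages to (573.6, 24.2) over the two opposite camera poses, with the bar at −75°. Descend and grip it.

Request:
send_rows(
  plan=[
    [5,[-0.3,1.7,0],0],
    [5,[0,0,1.5],0],
    [5,[0,0,2],0],
    [5,[0,0,2],0],
    [5,[0,0,0.6],0],
  ],
)

```text
time: 17.6
tcp_pos: [570.4, 25.0, 88.4]
eef_rot: [0.611, 0.792, -0.002, -0.003]
force: [-0.9, -0.2, 0.1]
finger_gap: 49.9
grasp_force: 0.0
```

Request:
send_rows(
  plan=[
    [5,[0,0,0],0],
    [1,[0,0,0],0],
    [1,[0,0,0],0],
    [1,[0,0,0],0],
    [1,[0,0,0],0],
  ],
  grip_force=60,
)

```text
time: 18.1
tcp_pos: [572.2, 24.2, 94.0]
eef_rot: [0.611, 0.792, -0.001, -0.0]
force: [-5.2, -2.0, 5.5]
finger_gap: 15.0
grasp_force: 60.4
```

```bash
python3 -c "
from h import *
st()"
```

```text
t 18.1 tcp [572.2  24.2  94. ] ypsi 14.68 z [-0.002 -0.002 -1.   ] F [-5.2 -2.   5.5] gap 15.0 gf 60.4 q6 1.24 M [-0.29  1.08  0.13]
```

Request:
send_rows(
  plan=[
    [1,[0,-0.1,0],-6],
    [1,[0,0,0],-8],
    [1,[0,0,0],-8],
    [1,[0,0,0],-8],
    [1,[0,0,0],-8],
  ],
)

```text
time: 18.6
tcp_pos: [572.8, 24.6, 94.0]
eef_rot: [0.318, 0.948, 0.0, 0.001]
force: [-0.9, 0.8, 2.0]
finger_gap: 15.0
grasp_force: 60.0
```

```bash
python3 -c "
from h import *
st()"
```

```text
t 18.6 tcp [572.8  24.6  94. ] ypsi 52.97 z [ 0.002  0.    -1.   ] F [-0.9  0.8  2. ] gap 15.0 gf 60.0 q6 0.57 M [ 0.08  0.36 -0.13]
```

Request:
send_rows(
  plan=[
    [1,[0,0,0],-8],
    [1,[0,0,0],-8],
    [1,[0,0,0],-8],
    [1,[0,0,0],-7],
    [1,[0,0,0],0],
  ],
)

```text
time: 19.1
tcp_pos: [573.0, 25.2, 94.0]
eef_rot: [0.055, 0.998, 0.001, 0.001]
force: [-1.5, 2.5, 3.4]
finger_gap: 15.0
grasp_force: 60.2
```

```bash
python3 -c "
from h import *
st()"
```

```text
t 19.1 tcp [573.   25.2  94. ] ypsi 83.7 z [ 0.002  0.001 -1.   ] F [-1.5  2.5  3.4] gap 15.0 gf 60.2 q6 0.04 M [0.33 0.37 0.11]
```

The knob is freed, at about 0.18 rad. Slide the stop toward the rotor along jig −y.

Request:
send_rows(
  plan=[
    [1,[-0.09,-0.5,0],0],
    [1,[-0.18,-1,0],0],
    [1,[-0.18,-1,0],0],
    [1,[-0.09,-0.5,0],0],
    [1,[0,0,0],0],
  ],
)

```text
time: 19.6
tcp_pos: [575.2, -7.2, 93.9]
eef_rot: [0.057, 0.998, -0.001, 0.001]
force: [-1.8, -0.4, 5.1]
finger_gap: 14.7
grasp_force: 60.5
```

```bash
python3 -c "
from h import *
st()"
```

```text
t 19.6 tcp [575.2  -7.2  93.9] ypsi 83.5 z [ 0.002 -0.001 -1.   ] F [-1.8 -0.4  5.1] gap 14.7 gf 60.5 q6 -0.02 M [0.1  0.4  0.15]
```

Request:
send_rows(
  plan=[
    [1,[-0.05,-0.3,0],0],
    [1,[-0.05,-0.3,0],0],
    [1,[-0.03,-0.2,0],0],
    [1,[-0.03,-0.2,0],0],
    [1,[0,0,0],0],
  ],
)

```text
time: 20.1
tcp_pos: [575.8, -15.4, 93.9]
eef_rot: [0.056, 0.998, 0.001, 0.001]
force: [-0.7, 5.2, 5.6]
finger_gap: 14.5
grasp_force: 60.6
```

Request:
send_rows(
  plan=[
    [1,[-0.02,-0.1,0],0],
    [1,[-0.02,-0.1,0],0],
    [1,[0,0,0],0],
    [1,[0,0,0],0],
    [1,[0,0,0],0],
  ],
)

```text
time: 20.6
tcp_pos: [575.9, -17.1, 93.9]
eef_rot: [0.056, 0.998, 0.001, 0.001]
force: [-1.4, 5.1, 6.1]
finger_gap: 14.9
grasp_force: 60.6
```

```bash
python3 -c "
from h import *
st()"
```

```text
t 20.6 tcp [575.9 -17.1  93.9] ypsi 83.58 z [ 0.003  0.002 -1.   ] F [-1.4  5.1  6.1] gap 14.9 gf 60.6 q6 -0.04 M [0.83 0.38 0.02]
```

Request:
send_rows(
  plan=[
    [1,[-0.02,-0.1,0],0],
    [1,[-0.02,-0.1,0],0],
    [1,[-0.02,-0.1,0],0],
    [1,[0,0,0],0],
    [1,[0,0,0],0],
  ],
)

```text
time: 21.1
tcp_pos: [576.1, -20.1, 94.0]
eef_rot: [0.056, 0.998, 0.001, 0.001]
force: [-2.1, 4.9, 6.4]
finger_gap: 14.5
grasp_force: 60.6
```

Request:
send_rows(
  plan=[
    [1,[-0.01,-0.06,0],0],
    [1,[-0.01,-0.06,0],0],
    [1,[0,0,0],0],
    [1,[0,0,0],0],
    [1,[0,0,0],0],
  ],
)

```text
time: 21.6
tcp_pos: [576.2, -21.2, 93.9]
eef_rot: [0.056, 0.998, 0.001, 0.001]
force: [-1.6, 5.6, 5.1]
finger_gap: 14.7
grasp_force: 60.6
```

Request:
send_rows(
  plan=[
    [1,[-0.01,-0.06,0],0],
    [1,[0,0,0],0],
    [1,[-0.01,-0.05,0],0],
    [1,[0,0,0],0],
    [1,[0,0,0],0],
  ],
)

```text
time: 22.1
tcp_pos: [576.3, -22.3, 93.9]
eef_rot: [0.056, 0.998, 0.001, 0.001]
force: [-1.6, 6.2, 6.5]
finger_gap: 14.7
grasp_force: 60.6
```

Request:
send_rows(
  plan=[
    [1,[-0.01,-0.05,0],0],
    [1,[0,0,0],0],
    [1,[0,-0.05,0],0],
    [1,[0,0,0],0],
    [1,[0,0,0],0],
  ],
)

```text
time: 22.6
tcp_pos: [576.3, -22.4, 93.9]
eef_rot: [0.056, 0.998, 0.002, 0.001]
force: [-0.4, 7.4, 6.8]
finger_gap: 14.8
grasp_force: 60.6
```

Request:
send_rows(
  plan=[
    [1,[0,-0.05,0],0],
    [1,[0,0,0],0],
    [1,[0,0,0],0],
    [1,[0,0,0],0],
    [1,[0,0,0],0],
  ],
)

```text
time: 23.1
tcp_pos: [576.3, -22.5, 94.0]
eef_rot: [0.056, 0.998, 0.003, 0.001]
force: [-0.6, 8.5, 6.5]
finger_gap: 14.8
grasp_force: 60.6
```

```bash
python3 -c "
from h import *
st()"
```

```text
t 23.1 tcp [576.3 -22.5  94. ] ypsi 83.63 z [ 0.003  0.005 -1.   ] F [-0.6  8.5  6.5] gap 14.8 gf 60.6 q6 -0.05 M [1.43 0.32 0.03]
```

Request:
send_rows(
  plan=[
    [1,[0,-0.1,0],0],
    [1,[0,-0.1,0],0],
    [1,[0,-0.05,0],0],
    [1,[0,0,0],0],
    [1,[0,0,0],0],
  ],
)

```text
time: 23.6
tcp_pos: [576.3, -22.9, 93.9]
eef_rot: [0.055, 0.998, 0.005, 0.001]
force: [-1.0, 13.8, 6.5]
finger_gap: 14.7
grasp_force: 60.7
```

```bash
python3 -c "
from h import *
st()"
```

```text
t 23.6 tcp [576.3 -22.9  93.9] ypsi 83.69 z [ 0.003  0.009 -1.   ] F [-1.  13.8  6.5] gap 14.7 gf 60.7 q6 -0.05 M [ 2.25  0.23 -0.09]
```

The force rises steeply against the block, to 13.8 N. It is snug, so lock it by turning clockwise.

Request:
send_rows(
  plan=[
    [1,[0,0,0],6],
    [1,[0,0,0],8],
    [1,[0,0,0],8],
    [1,[0,0,0],8],
    [1,[0,0,0],0],
  ],
)

```text
time: 24.1
tcp_pos: [576.0, -23.5, 94.0]
eef_rot: [0.313, 0.95, 0.004, 0.0]
force: [-0.9, 11.6, 6.0]
finger_gap: 14.9
grasp_force: 60.7
```

```bash
python3 -c "
from h import *
st()"
```

```text
t 24.1 tcp [576.  -23.5  94. ] ypsi 53.55 z [ 0.003  0.008 -1.   ] F [-0.9 11.6  6. ] gap 14.9 gf 60.7 q6 0.47 M [ 2.06  0.33 -0.15]
```

Request:
send_rows(
  plan=[
    [1,[0,0,0],8],
    [1,[0,0,0],8],
    [1,[0,0,0],8],
    [1,[0,0,0],8],
    [1,[0,0,0],5],
  ],
)

```text
time: 24.6
tcp_pos: [575.4, -23.8, 94.0]
eef_rot: [0.599, 0.801, 0.003, -0.002]
force: [-2.0, 10.4, 7.1]
finger_gap: 15.1
grasp_force: 60.9
```

```bash
python3 -c "
from h import *
st()"
```

```text
t 24.6 tcp [575.4 -23.8  94. ] ypsi 16.46 z [ 0.002  0.007 -1.   ] F [-2.  10.4  7.1] gap 15.1 gf 60.9 q6 1.12 M [1.83 0.63 0.18]
```

Locked, at about 1.35 rad. Relieve the side load, release, lift, and check.

Request:
send_rows(
  plan=[
    [1,[0.2,0.05,0],0],
    [1,[0.15,0.05,0],0],
    [1,[0,0,0],0],
    [4,[0,0,0],0],
    [4,[0,0,0],0],
  ],
)

```text
time: 25.1
tcp_pos: [575.3, -24.6, 92.1]
eef_rot: [0.598, 0.802, -0.0, 0.001]
force: [0.2, -0.2, 0.5]
finger_gap: 39.7
grasp_force: 0.0
```

Request:
send_rows(
  plan=[
    [4,[0,0,0],0],
    [4,[0,0,-2],0],
    [4,[0,0,-4],0],
    [4,[0,0,-4],0],
    [4,[0,0,-3],0],
  ],
)

```text
time: 25.6
tcp_pos: [575.6, -24.3, 224.7]
eef_rot: [0.598, 0.802, 0.0, 0.001]
force: [1.1, -0.4, 0.6]
finger_gap: 40.0
grasp_force: 0.0
```

Request:
send_rows(
  plan=[
    [4,[-3,-1,0],0],
    [4,[-4,-1,0],0],
    [4,[-4,0,0],0],
    [4,[0,0,0],0],
    [4,[0,0,0],0],
  ],
)

```text
time: 26.1
tcp_pos: [587.2, -135.9, 221.5]
eef_rot: [0.598, 0.801, -0.0, -0.001]
force: [-0.3, 0.3, 0.6]
finger_gap: 40.3
grasp_force: 0.0
```

```bash
python3 - <<'E'
from h import *
s,r=st();a,D,c=snap('wrist');save('w7',a);P=cloud(c,D);x,y,z=P[...,0],P[...,1],P[...,2]
for lo,hi in[(70,80),(84,115)]:
    m=(D>0)&(z>lo)&(z<hi)&(x>480)&(x<680);k,L,S,C=cv2.connectedComponentsWithStats(m.astype(np.uint8),connectivity=8)
    for i in range(1,k):
        if S[i,4]>80: Q=P[L==i];print(lo,S[i],rect(Q),Q.min(0).round(1),Q.max(0).round(1))
E
```

```text
t 26.1 tcp [ 587.2 -135.9  221.5] ypsi 16.51 z [-0.001  0.001 -1.   ] F [-0.3  0.3  0.6] gap 40.3 gf 0.0 q6 0.94 M [-0.02  0.04 -0.06]
70 [ 244   69   60  101 2166] [579.7 -85.   44.1  71.7   3.5] [ 555.8 -119.7   70.1] [601.8 -48.1  80. ]
70 [217 116  22  48 382] [ 557.5 -109.4   39.3   12.2   84.1] [ 549.9 -128.4   70. ] [562.4 -89.2  79.8]
70 [243 119  13  39 232] [ 571.1 -101.7    9.3   30.2   14.3] [ 563.  -117.5   71.2] [576.4 -87.5  80. ]
70 [216 165  20  18 238] [ 560.8 -137.    15.1   13.7    3.9] [ 552.9 -144.3   70. ] [ 568.7 -130.7   76.3]
70 [ 218  176   43  137 1964] [ 587.8 -203.1   14.4  140.8    3.9] [ 576.7 -273.3   70. ] [ 598.5 -132.9   75.7]
70 [268 180  21  15 227] [ 605.6 -134.3   15.1   13.6    5.2] [ 598.  -141.2   70.1] [ 613.4 -126.8   75.5]
70 [242 284  18  20 259] [ 613.  -244.2   15.6   17.1    2.8] [ 605.  -252.8   70. ] [ 621.2 -235.9   75.7]
84 [ 272    0   30   89 2170] [578.7 -28.7  20.7  57.8  19. ] [561.5 -56.9  84. ] [591.   -3.  111.3]
84 [ 221  123   68   58 1574] [ 581.3 -106.7   55.    40.     3.4] [ 554.7 -128.3   84. ] [609.7 -86.4 100.4]
```

View pics/w7.png

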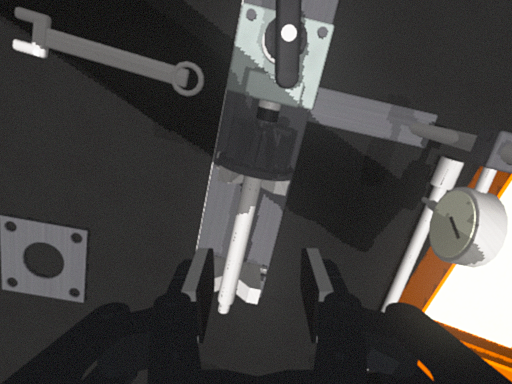

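The picture shows the wheel's back against the inner vee block at (250, 175), the button on the nose at (267, 115), and the knob bar at the locked angle near (288, 45).

```bash
python3 -c "
from h import *
print(sign_off())"
```

```text
the job is handed in; nothing more can be done
None
```

I handed the job in at about 26 s: the rotor lies in the two vees with the wheel's back against the inner vee block. The tail stop was pushed snug with about 14 N and its knob is locked at about 1.35 rad by the tool angle. I moved none of the other things on the bench.

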